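# Load the flow cell and hold its cover down on the seal

### The arm

A 6-joint arm with a two-finger parallel gripper is mounted at the origin on the work surface. World frame = base frame: x ahead of the robot, y to its left, z up, the work surface at z = 0. Lengths are in m, angles in rad, forces in N, time in s.
With the tool pointing down it reaches from about 0.2 to 0.875 m from the base axis. Payload 3.4 kg.
Tool frame: the origin (TCP) lies between the finger pads; the fingertips stand env.finger_overhang ahead of it and the grasp point (between the pads) lies 3 mm ahead of it (env.finger_overhang is the distance from the TCP to the fingertips, in m); z points along the fingers, x is the direction in which the jaws open and shut, and the axes are right-handed (so a half turn about z gives the same grasp; the last joint's range is limited). The gripper opens to 94 mm and grips with 3 to 60 N. Pads are 16 mm wide; open, the fingers measure 119 mm over their backs; the gripper's body (75 mm by 177 mm) begins 78 mm behind the grasp point.
Start: joints at [1.205, 0.276, 1.505, -0, 1.361, -0.121], TCP at [0.139, 0.558, 0.227] pointing down, gripper open.
Joint ranges: [-2.89, 2.89], [-0.75, 2.08], [0.22, 2.7], [-1.18, 4.32], [0.11, 2.71], [-2.7, 2.7]. Speed limits (rad/s): [2.57, 2.57, 3.14, 3.14, 3.14, 3.14].

### API

Orientations are given as a unit quaternion [x, y, z, w].
In Python, from rig import monitor, eyes, job, env gives the robot as it stands.
- The arm moves only by the tool move_arm, never from a script. Its argument "series" is a list of rows, each an object with "delta_pos": the shift along the tool's x, y, z in m, a list of three; "turn": the turn, a rotation vector about the tool's x, y, z in rad, a list of three; "grip": the closure in counts, from 0 (fully open) to 255 (shut). A call has 1 to 12 rows; each row shifts and turns the commanded pose from where the row before left it, along the tool's axes as they then stand; what a row does not reach is not made up. A row lasts 1/8 s, in which the tool goes at most 62.5 mm and 10.7 degrees, less where a joint would pass 70% of its speed; a pose out of reach is approached as far as the arm can. A call is refused whole if a number of a shift passes 0.0625 or a number of a turn 0.188, either way. A call with a gripper value outside its range is refused whole. The fingers move at their own pace and stop on an object; "newtons" is the grip in N (left out, the last holds). Time passes only in rows, so rows that do not move let the fingers close. It gives the time, the measured TCP pose, the force and the opening at its end, in the units of the state.
- monitor.observe(): the state, without advancing time (a new reading comes with each control period).
- eyes.grab_frame(name): name is "scene" or "side" or "wrist"; returns a dict with "image" (400x640x3 uint8, red, green, blue), "z_map" (400x640 float32, m along the optical axis (not along the pixel's ray), 0 where there is no reading), "K" (3x3 intrinsics, pixels), "k1" (the pictures are not rectified: a ray, as slopes to the right and down, at radius r is drawn at 1 + k1 r^2 times it, then the intrinsics apply), "rvec" (rotation vector, rad) and "tvec" (3), from world to camera coordinates, as OpenCV has them; the wrist camera has in their place "mount" (4x4, takes a point from camera to tool coordinates, whose origin is the TCP and whose axes are the tool frame's). Camera axes: x right, y down, z forward; pixel columns grow to the right and rows downward; lengths in m; the calibration is good to about 2 mm. A picture is of the moment at which its call begins: read the wrist's pose just before it.
- job.finish_job(): hands the job in, once; it reports no verdict.
The state is a dict: "time": time; "q": joint angles; "qd": joint speeds; "tau": joint torques, N m; "tcp_pos": TCP position; "orientation": TCP orientation; "force": force on the tool from outside, world axes, zero at the start; "ft_torque": the same for the moment, N m; "width": finger opening in m.
Only numpy, scipy, OpenCV 4.12 (cv2) and the standard library are available. Lean on these libraries where they do the work, as an engineer would, in place of code of your own. Each camera call takes 0.05 s, during which the arm holds its last target.

### The job

Plug the square cartridge fully home into the square pocket of the steel flow cell. Then put the cover on the cell the right way round, working it over the locating pin that it hides until it drops on, and press it down squarely against the sprung seal until it meets the cell's top. Finish while still holding the cover pressed fully down, and leave the other things on the bench alone.

Things in the scene. Friction and masses are not known exactly. Their poses are not given: they have to be found in the camera images.
- cell: Fixed stainless flow cell block, 120 mm (its x) by 80 mm (its y) by 50 mm high, on the bench, yaw within 0.5 rad of zero. Origin: centre of its underside, z up. Along the centre line of its flat top (the deck, 50 mm up), from -x to +x: a square pocket between two black rubber seal strips, then a dark upright locating pin. The short pipe ports low on its long sides are look only.
- cell_pocket (a point): Centre of the pocket's mouth, at deck height, 15 mm to -x of the cell's centre. 26 mm square, sides along the cell's x and y, 28 mm deep, 2 mm chamfered mouth, flat floor. The seal strips lie 20 to 26 mm to -x and +x of it, 66 mm long along y, 5 mm above the deck; the deck on its +y and -y sides is free for fingers, so hold the cartridge by the faces that look there.
- cell_pin (a point): Foot of the locating pin, at deck height (45 mm to +x of the cell's centre). The pin is 12 mm in diameter and 20 mm tall, its top 6 mm tapering to 6 mm diameter.
- cell_deck (a point): Centre of the cell's deck (top face), 50 mm above the bench.
- seal (a joint): How far the two sprung seal strips are pushed down, m: 0 = free, standing 5 mm above the deck; 0.005 = level with the deck. They start to yield at 7 N and reach deck level at 12 N, of which the cover's own weight gives about 4 N (too little to push them down alone).
- cartridge: Loose square cartridge, grey plastic with a steel band, standing upright: 24 by 24 mm, 44 mm tall, about 60 g, foot slightly tapered over its lowest 4 mm. Origin: centre of its underside, z up the cartridge. Symmetric by quarter turns. Fully home in the pocket it stands 16 mm above the deck.
- cover: Loose aluminium cover, right way up, 120 (its x) x 80 (its y) x 26 mm, about 0.4 kg. Origin: centre of its underside, z up. Underside, unseen: a blind pin hole at the +x end and a 34 mm square recess over the cartridge, both 22 mm deep. On top: a black handle block nearer the -x end; a low round boss, 22 mm wide, right above the pin hole. On the cell its outline and x axis match the cell's.
- cover_hole (a point): Centre of the mouth of the cover's pin hole, in its underside, 45 mm to +x of the cover's centre; 14 mm diameter, 2 mm chamfer. With the cartridge home the cover can slide on the pin's tip, underside 20 mm above the deck; dropped on the pin it rests on the seal strips, 5 mm above the deck; pressed fully it meets the deck.
- cover_handle (a point): Centre of the cover's black handle block, 60 mm (cover's x) by 22 mm (cover's y) by 30 mm high, 15 mm to -x of the cover's centre; the block spans 26 to 56 mm above the underside. Grip it across its 22 mm width.
- screw_cap: Bystander: loose blue screw cap, 48 mm diameter, 22 mm high. Leave alone.
- beaker: Bystander: loose steel cup, 70 mm wide, 75 mm high. Leave alone.
- clamp_ring: Bystander: loose steel ring, 64 mm diameter, 14 mm high. Leave alone.
- bottle: Bystander: loose glass bottle with a blue cap, 70 mm wide, 150 mm high. Leave alone.
Mind the look-alikes: they are no part of the job. Of the things like the cartridge, leave any that is orange; of the rest the smaller one is meant.

How it is judged:
By the outcome, as a careful person would: the job done as asked, in the order asked, and still so for the second after the job is handed in, while the arm keeps its last pose, push and grip.
It also fails if it takes over 67 s, if anything falls off the work surface, if the arm or the gripper's body presses on something with over 40 N, if the wrist force passes 120 N, or if a joint passes its speed limit or range.

## Working session

There is one attempt and no reset: what is moved stays moved. The work goes in short steps, Python scripts to look and compute and a tool call to move; the robot and the scene stay as the last step left them, time stands still between calls to the robot, and variables do not carry over. Pictures are saved under pics/ and viewed, and the job is handed in when it is done.

Besides the shell and the picture viewer there is one more tool, called after ">>>" as a command line: name --argument value ..., lists and objects as JSON in quotes. move_arm: Moves the arm, as the interface text tells. Its arguments: {"type":"object","properties":{"series":{"type":"array","items":{"type":"object","properties":{"delta_pos":{"type":"array","items":{"type":"number"}},"turn":{"type":"array","items":{"type":"number"}},"grip":{"type":"number"}}}},"newtons":{"type":"number"}},"required":["series"]}

```bash
ls; mkdir -p pics; cat > h.py <<'E'
import numpy as np, cv2
from scipy.spatial.transform import Rotation as R
from rig import monitor, eyes, job, env
def grab(n,fn):
    s=monitor.observe(); f=eyes.grab_frame(n)
    cv2.imwrite('pics/'+fn,f['image'][:,:,::-1])
    d={k:f[k] for k in f}
    if n=='wrist':
        T=np.eye(4);T[:3,:3]=R.from_quat(s['orientation']).as_matrix();T[:3,3]=s['tcp_pos']
        M=T@f['mount']
    else:
        W=np.eye(4);W[:3,:3]=R.from_rotvec(f['rvec']).as_matrix();W[:3,3]=np.ravel(f['tvec']);M=np.linalg.inv(W)
    d['M']=M
    np.savez('/tmp/'+fn[:-4]+'.npz',image=f['image'],z=f['z_map'],K=f['K'],k1=f['k1'],M=M)
    return d
def load(fn): 
    d=dict(np.load('/tmp/'+fn+'.npz')); return d
def rays(d,px):
    px=np.atleast_2d(np.array(px,float)); K=d['K'];k1=float(d['k1'])
    return cv2.undistortPoints(px.reshape(-1,1,2),K,np.array([k1,0,0,0.])).reshape(-1,2)
def pz(d,px,z):  # intersect with world plane z
    r=rays(d,px);M=d['M'];D=np.c_[r,np.ones(len(r))]@M[:3,:3].T;o=M[:3,3]
    return o+D*((z-o[2])/D[:,2])[:,None]
def pd(d,px): # by depth
    px=np.atleast_2d(px);r=rays(d,px);z=d['z'] if 'z' in d else d['z_map']
    zz=np.array([z[int(round(v)),int(round(u))] for u,v in px])
    return (np.c_[r,np.ones(len(r))]*zz[:,None])@d['M'][:3,:3].T+d['M'][:3,3]
def cloud(d):
    z=d['z'] if 'z' in d else d['z_map'];h,w=z.shape
    u,v=np.meshgrid(np.arange(w),np.arange(h));r=rays(d,np.c_[u.ravel(),v.ravel()])
    P=(np.c_[r,np.ones(len(r))]*z.reshape(-1,1))@d['M'][:3,:3].T+d['M'][:3,3]
    return P.reshape(h,w,3),z>0
E
python3 - <<'E'
from h import *
for n in ['scene','side','wrist']: grab(n,n+'0.png')
print(monitor.observe(),env.finger_overhang)
E
```

```text
pics
{'time': 0.15, 'q': array([ 1.20501044e+00,  2.76440721e-01,  1.50580029e+00, -3.93230148e-06,
        1.36068769e+00, -1.20994150e-01]), 'qd': array([-1.66892587e-03, -2.67932913e-03, -6.37598257e-03,  2.52251442e-04,
        1.22609391e-03,  7.51283534e-07]), 'tau': array([ 5.28231085e-04, -4.04929233e+01, -2.37431449e+01,  7.01598823e-02,
        3.14734841e-02, -1.03425216e-04]), 'tcp_pos': array([0.13922205, 0.55750468, 0.22682532]), 'orientation': array([ 7.88147489e-01,  6.15486060e-01, -5.71285388e-04,  3.46251007e-04]), 'force': array([ 0.13200446, -0.28001931, -0.22492237]), 'ft_torque': array([ 0.05293948, -0.02067969,  0.0712677 ]), 'width': 0.09352071935348855} 0.022
```

View pics/scene0.png

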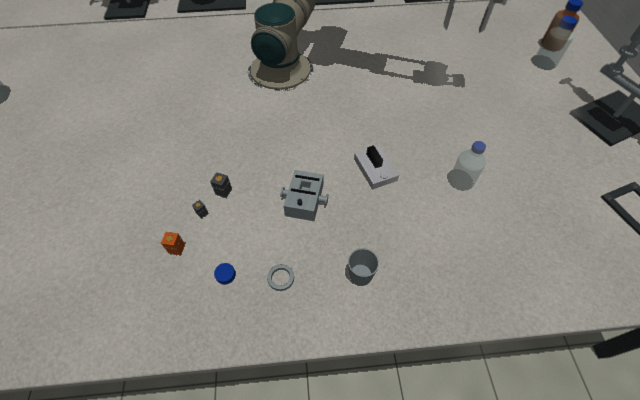

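View pics/side0.png

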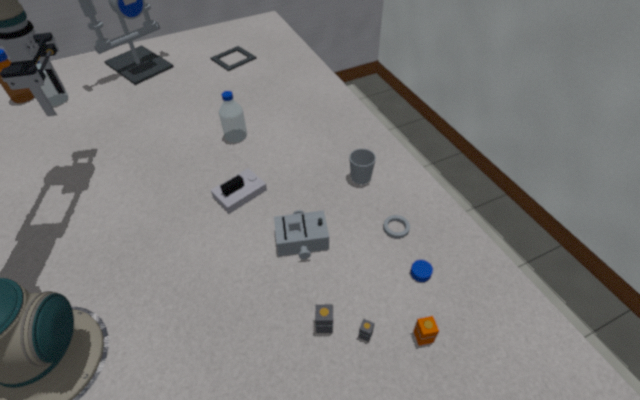

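View pics/wrist0.png

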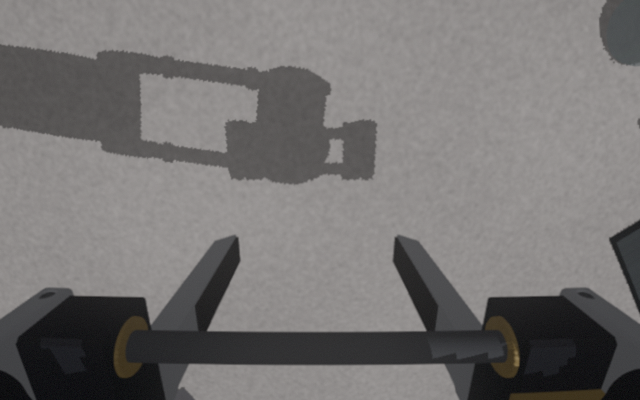

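Cartridge candidates in the scene picture are dark large (221,185), dark small (200,209) and orange (173,243). By the description it should be the small dark one. I'll crop in and measure.

```bash
python3 - <<'E'
from h import *
d=load('scene0')
im=d['image'][:,:,::-1]
a=cv2.resize(im[165:265,150:250],(400,400),interpolation=cv2.INTER_CUBIC)
b=cv2.resize(im[140:230,275:405],(578,400),interpolation=cv2.INTER_CUBIC)
cv2.imwrite('pics/c0.png',cv2.resize(np.hstack([a,b]),(800,327)))
s=load('side0');im=s['image'][:,:,::-1]
a=cv2.resize(im[295:350,305:445],(800,314),interpolation=cv2.INTER_CUBIC)
b=cv2.resize(im[170:260,205:335],(400,277),interpolation=cv2.INTER_CUBIC)
cv2.imwrite('pics/c1.png',np.vstack([a,np.hstack([b,b*0])]))
for n in [d,s]:
    P,ok=cloud(n); m=ok&(P[...,2]>0.008)&(P[...,0]>0.2)&(P[...,0]<0.9)&(abs(P[...,1])<0.7)
    k,l,st,c=cv2.connectedComponentsWithStats(m.astype(np.uint8))
    for i in range(1,k):
        if st[i,4]>40:
            Q=P[l==i]; t=Q[Q[:,2]>np.percentile(Q[:,2],95)-0.006]
            print(c[i].round(),st[i,4],'top z',np.percentile(Q[:,2],95).round(4),'top mean',t.mean(0).round(4),'ext',np.ptp(t,axis=0).round(3))
E
```

```text
[468. 167.] 1143 top z 0.1506 top mean [0.5483 0.488  0.1503] ext [0.033 0.032 0.01 ]
[376. 166.] 1139 top z 0.0571 top mean [0.4696 0.2501 0.0566] ext [0.062 0.034 0.01 ]
[303. 195.] 1596 top z 0.0562 top mean [0.571  0.0435 0.0529] ext [0.133 0.106 0.023]
[221. 184.] 368 top z 0.0666 top mean [ 0.5209 -0.1755  0.0646] ext [0.045 0.044 0.009]
[200. 208.] 165 top z 0.0473 top mean [ 0.5864 -0.2291  0.0451] ext [0.032 0.03  0.009]
[172. 243.] 396 top z 0.0632 top mean [ 0.6863 -0.2843  0.0612] ext [0.037 0.038 0.007]
[362. 265.] 738 top z 0.0765 top mean [0.796  0.1639 0.0749] ext [0.069 0.069 0.009]
[224. 273.] 344 top z 0.0254 top mean [ 0.7676 -0.1597  0.0232] ext [0.047 0.045 0.009]
[280. 277.] 325 top z 0.0176 top mean [ 0.7887 -0.0281  0.0151] ext [0.064 0.062 0.008]
[232. 118.] 988 top z 0.1485 top mean [0.5453 0.4846 0.1489] ext [0.03  0.033 0.009]
[362. 164.] 756 top z 0.076 top mean [0.7968 0.1644 0.0742] ext [0.069 0.07  0.009]
[239. 189.] 1299 top z 0.0571 top mean [0.4665 0.2491 0.0564] ext [0.061 0.035 0.01 ]
[302. 232.] 2110 top z 0.0556 top mean [0.5679 0.0428 0.0522] ext [0.135 0.11  0.023]
[397. 225.] 288 top z 0.0169 top mean [ 0.787  -0.0285  0.0144] ext [0.064 0.065 0.008]
[422. 269.] 390 top z 0.0251 top mean [ 0.7656 -0.1604  0.0228] ext [0.047 0.046 0.008]
[324. 318.] 509 top z 0.0661 top mean [ 0.5188 -0.1773  0.0643] ext [0.042 0.044 0.008]
[426. 330.] 568 top z 0.0623 top mean [ 0.6838 -0.2851  0.0604] ext [0.038 0.039 0.007]
[366. 329.] 252 top z 0.0466 top mean [ 0.5838 -0.2301  0.045 ] ext [0.031 0.031 0.008]
```

View pics/c0.png

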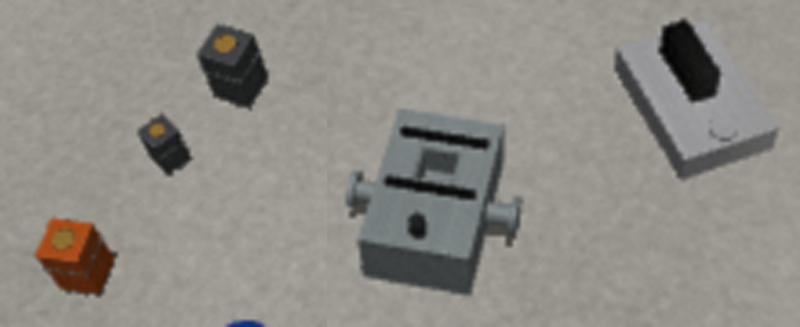

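View pics/c1.png

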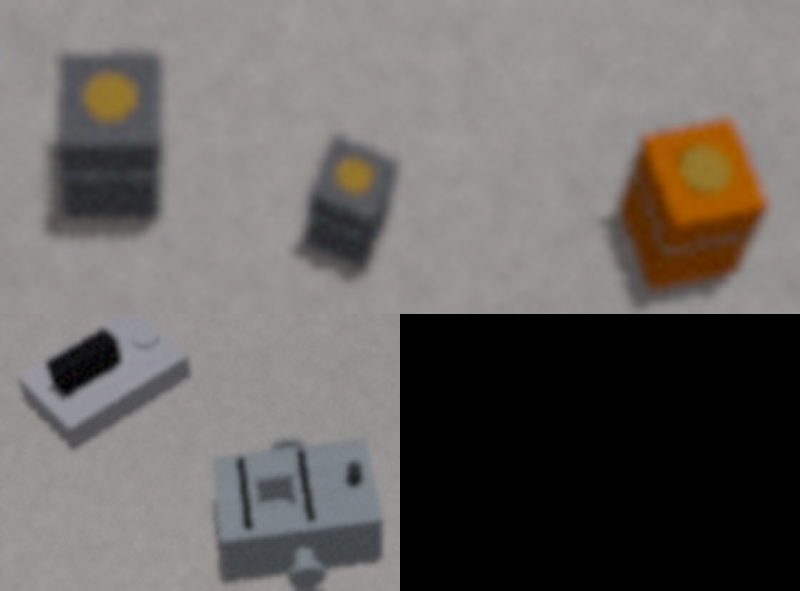

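```bash
python3 - <<'E'
from h import *
f=eyes.grab_frame('wrist');print(f['mount'].round(4),f['K'].round(1),f['k1'])
for n in ['scene0','side0']:
    d=load(n);P,ok=cloud(d)
    def rect(c,r,zl,zh):
        m=ok&(np.hypot(P[...,0]-c[0],P[...,1]-c[1])<r)&(P[...,2]>zl)&(P[...,2]<zh)
        rr=cv2.minAreaRect(P[m][:,:2].astype(np.float32)*1000);return [np.round(x,1) for x in rr],m.sum()
    print(n,'cart',rect((.585,-.2295),.03,.038,.055),'cell',rect((.55,.043),.12,.042,.054),'cover',rect((.48,.255),.11,.018,.03),'handle',rect((.468,.25),.05,.05,.06))
E
```

```text
[[ 1.000e+00 -8.000e-04  8.000e-04  4.000e-04]
 [ 5.000e-04  9.577e-01  2.876e-01 -8.340e-02]
 [-1.000e-03 -2.876e-01  9.577e-01 -1.571e-01]
 [ 0.000e+00  0.000e+00  0.000e+00  1.000e+00]] [[322.1   0.  316.1]
 [  0.  322.1 201.1]
 [  0.    0.    1. ]] -0.045838950435625435
scene0 cart ([array([ 585.4, -230. ]), array([25.8, 23.1]), np.float64(39.6)], np.int64(90)) cell ([array([568.1,  44.5]), array([ 80.1, 122.8]), np.float64(72.9)], np.int64(986)) cover ([array([482.6, 256.1]), array([122.9,  83.6]), np.float64(16.3)], np.int64(765)) handle ([array([467.3, 250.4]), array([61.2, 22.4]), np.float64(17.1)], np.int64(141))
side0 cart ([array([ 584.3, -229.5]), array([24.6, 24. ]), np.float64(40.2)], np.int64(164)) cell ([array([567.9,  45. ]), array([ 83.8, 120.4]), np.float64(72.4)], np.int64(1307)) cover ([array([482.2, 255.7]), array([122.5,  84.7]), np.float64(16.5)], np.int64(801)) handle ([array([467.1, 250.2]), array([58.8, 22.6]), np.float64(15.8)], np.int64(173))
```

```bash
cat >> h.py <<'E'
def yaw_now(s):
    m=R.from_quat(s['orientation']).as_matrix();return np.degrees(np.arctan2(m[1,0],m[0,0]))
def plan(x,y,z,yaw,n,start=None,q=4):
    s=monitor.observe()
    Rc=R.from_quat(s['orientation']).as_matrix();p=np.array(s['tcp_pos'])
    if start is not None: # exact commanded start (x,y,z,yaw)
        p=np.array(start[:3]);Rc=None;yaw0=start[3]
        a=np.radians(yaw0);Rc=np.array([[np.cos(a),np.sin(a),0],[np.sin(a),-np.cos(a),0],[0,0,-1.]])
    a=np.radians(yaw);Rt=np.array([[np.cos(a),np.sin(a),0],[np.sin(a),-np.cos(a),0],[0,0,-1.]])
    rv=R.from_matrix(Rc.T@Rt).as_rotvec()/n; dp=(np.array([x,y,z])-p)/n
    for i in range(n):
        Ri=Rc@R.from_rotvec(rv*i).as_matrix()
        print((Ri.T@dp).round(q).tolist(),rv.round(4).tolist())
E
python3 -c "
from h import *
plan(.457,.256,.2,75.9,11)"
```

```text
[-0.0196, 0.0347, 0.0025] [-0.0, 0.0001, 0.0001]
[-0.0196, 0.0347, 0.0025] [-0.0, 0.0001, 0.0001]
[-0.0196, 0.0347, 0.0025] [-0.0, 0.0001, 0.0001]
[-0.0196, 0.0347, 0.0025] [-0.0, 0.0001, 0.0001]
[-0.0196, 0.0347, 0.0025] [-0.0, 0.0001, 0.0001]
[-0.0196, 0.0347, 0.0025] [-0.0, 0.0001, 0.0001]
[-0.0196, 0.0347, 0.0025] [-0.0, 0.0001, 0.0001]
[-0.0196, 0.0347, 0.0025] [-0.0, 0.0001, 0.0001]
[-0.0196, 0.0347, 0.0025] [-0.0, 0.0001, 0.0001]
[-0.0196, 0.0347, 0.0025] [-0.0, 0.0001, 0.0001]
[-0.0196, 0.0347, 0.0025] [-0.0, 0.0001, 0.0001]
```

>>> move_arm --series '[{"delta_pos": [-0.0196,0.0347,0.0025],"turn": [0,0,0],"grip": 0},{"delta_pos": [-0.0196,0.0347,0.0025],"turn": [0,0,0],"grip": 0},{"delta_pos": [-0.0196,0.0347,0.0025],"turn": [0,0,0],"grip": 0},{"delta_pos": [-0.0196,0.0347,0.0025],"turn": [0,0,0],"grip": 0},{"delta_pos": [-0.0196,0.0347,0.0025],"turn": [0,0,0],"grip": 0},{"delta_pos": [-0.0196,0.0347,0.0025],"turn": [0,0,0],"grip": 0},{"delta_pos": [-0.0196,0.0347,0.0025],"turn": [0,0,0],"grip": 0},{"delta_pos": [-0.0196,0.0347,0.0025],"turn": [0,0,0],"grip": 0},{"delta_pos": [-0.0196,0.0347,0.0025],"turn": [0,0,0],"grip": 0},{"delta_pos": [-0.0196,0.0347,0.0025],"turn": [0,0,0],"grip": 0},{"delta_pos": [-0.0196,0.0347,0.0025],"turn": [0,0,0],"grip": 0},{"delta_pos": [0,0,0],"turn": [0,0,0],"grip": 0}]'

```text
time: 1.7
tcp_pos: [0.459, 0.2545, 0.1995]
orientation: [0.789, 0.614, -0.0, 0.0]
force: [-0.2, -0.0, -1.3]
width: 0.0939
```

```bash
python3 -c "
from h import *
d=grab('wrist','wcov.png');s=monitor.observe();print(s['tcp_pos'],yaw_now(s),s['qd'].max())
plan(.545,.045,.18,72.5,6)"
```

```text
[0.45778502 0.25553532 0.19957955] 75.83625171232381 0.03318657700234935
[-0.0305, 0.0227, 0.0032] [-0.0002, 0.0, 0.0097]
[-0.0302, 0.023, 0.0032] [-0.0002, 0.0, 0.0097]
[-0.03, 0.0233, 0.0032] [-0.0002, 0.0, 0.0097]
[-0.0298, 0.0236, 0.0033] [-0.0002, 0.0, 0.0097]
[-0.0296, 0.0238, 0.0033] [-0.0002, 0.0, 0.0097]
[-0.0293, 0.0241, 0.0033] [-0.0002, 0.0, 0.0097]
```

View pics/wcov.png

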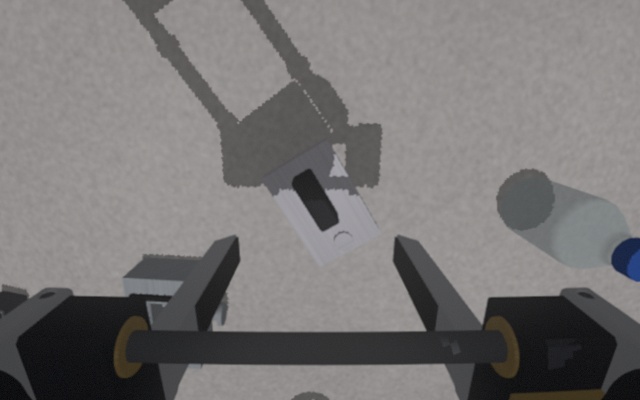

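The wrist picture shows the cover at (322,200), its handle at (316,200) and its boss at (343,237), on the +x side. The cell is at lower left. Next I'll go over the cell.

>>> move_arm --series '[{"delta_pos": [-0.0305,0.0227,0.0032],"turn": [0,0,0.0097],"grip": 0},{"delta_pos": [-0.0302,0.023,0.0032],"turn": [0,0,0.0097],"grip": 0},{"delta_pos": [-0.03,0.0233,0.0032],"turn": [0,0,0.0097],"grip": 0},{"delta_pos": [-0.0298,0.0236,0.0032],"turn": [0,0,0.0097],"grip": 0},{"delta_pos": [-0.0296,0.0238,0.0033],"turn": [0,0,0.0097],"grip": 0},{"delta_pos": [-0.0293,0.0241,0.0033],"turn": [0,0,0.0097],"grip": 0},{"delta_pos": [0,0,0],"turn": [0,0,0],"grip": 0},{"delta_pos": [0,0,0],"turn": [0,0,0],"grip": 0}]'

```text
time: 2.75
tcp_pos: [0.5444, 0.0473, 0.1806]
orientation: [0.806, 0.593, 0.0, -0.001]
force: [-0.4, 0.3, 0.7]
width: 0.0937
```

```bash
python3 -c "
from h import *
d=grab('wrist','wcell.png');s=monitor.observe();print(s['tcp_pos'],yaw_now(s),s['qd'].max())
im=d['image'][:,:,::-1];cv2.imwrite('pics/wcellc.png',cv2.resize(im[90:290,190:457],(800,600),interpolation=cv2.INTER_CUBIC))
plan(.568,-.23,.18,40,8)"
```

```text
[0.54441711 0.04743134 0.18065711] 72.7142582976978 0.006345390157091785
[-0.0322, 0.0131, 0.0] [-0.0001, -0.0001, 0.0714]
[-0.0312, 0.0154, 0.0] [-0.0001, -0.0001, 0.0714]
[-0.03, 0.0176, 0.0001] [-0.0001, -0.0001, 0.0714]
[-0.0287, 0.0197, 0.0001] [-0.0001, -0.0001, 0.0714]
[-0.0272, 0.0217, 0.0001] [-0.0001, -0.0001, 0.0714]
[-0.0256, 0.0236, 0.0001] [-0.0001, -0.0001, 0.0714]
[-0.0239, 0.0253, 0.0001] [-0.0001, -0.0001, 0.0714]
[-0.022, 0.027, 0.0001] [-0.0001, -0.0001, 0.0714]
```

View pics/wcellc.png

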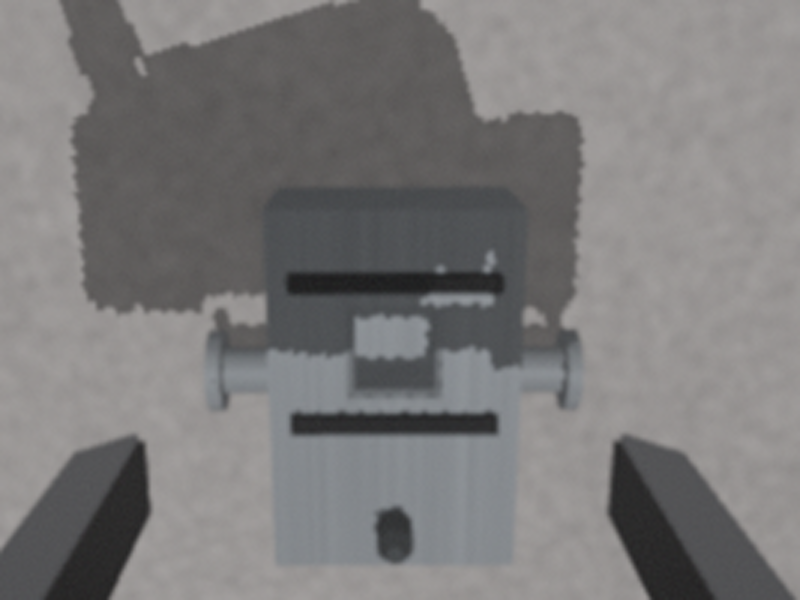

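```bash
cat > m.py <<'E'
from h import *
d=load('wcell')
def c2p(x,y): return (190+x/800*267-0.5+0.17, 90+y/600*200-0.5+0.17)
pts=dict(dTL=(265,206),dTR=(526,206),dBL=(276,565),dBR=(514,565))
for k,v in pts.items(): print(k,pz(d,[c2p(*v)],.05)[0].round(4))
st=dict(aL=(287,283),aR=(503,283),bL=(292,424),bR=(497,424))
S={k:pz(d,[c2p(*v)],.055)[0][:2] for k,v in st.items()}
print({k:v.round(4) for k,v in S.items()})
print('pocket=strip centre',np.mean(list(S.values()),axis=0), 'len',np.linalg.norm(S['aL']-S['aR']),np.linalg.norm(S['bL']-S['bR']),'sep(46)',np.linalg.norm((S['aL']+S['aR']-S['bL']-S['bR'])/2))
for a,b in(('aL','aR'),('bL','bR')): v=S[b]-S[a];print(np.degrees(np.arctan2(v[1],v[0])))
v=(S['bL']+S['bR']-S['aL']-S['aR']);print('axis',np.degrees(np.arctan2(v[1],v[0])))
D={k:pz(d,[c2p(*v)],.05)[0][:2] for k,v in pts.items()}
print('deck centre',np.mean(list(D.values()),axis=0))
v=D['dBL']+D['dBR']-D['dTL']-D['dTR'];print('axis',np.degrees(np.arctan2(v[1],v[0])),np.linalg.norm(v)/2)
P,ok=cloud(d)
m=ok&(P[...,2]>.040)&(P[...,2]<.0525)&(np.hypot(P[...,0]-.55,P[...,1]-.043)<.12)
print('cloud',cv2.minAreaRect(P[m][:,:2].astype(np.float32)*1000),np.median(P[m][:,2]))
m=ok&(P[...,2]>.0645)&(P[...,2]<.08)&(np.hypot(P[...,0]-.61,P[...,1]-.03)<.03)
print('pin top',P[m].mean(0) if m.any() else None,m.sum())
E
python3 m.py
```

```text
dTL [0.499  0.0266 0.05  ]
dTR [0.5223 0.1013 0.05  ]
dBL [ 0.6143 -0.0099  0.05  ]
dBR [0.6383 0.0665 0.05  ]
{'aL': array([0.5224, 0.026 ]), 'aR': array([0.5418, 0.0882]), 'bL': array([0.5659, 0.0128]), 'bR': array([0.5852, 0.0744])}
pocket=strip centre [0.55383131 0.0503374 ] len 0.0650744908541369 0.0645475549400714 sep(46) 0.04555212822772844
72.62761371804608
72.59675537692574
axis -17.272691465180536
deck centre [0.56846422 0.04611302]
axis -17.141641132396288 0.12099632081878799
cloud ((568.929931640625, 46.076698303222656), (80.24712371826172, 119.54932403564453), 72.90386962890625) 0.04990551007922267
pin top [0.61030377 0.03315316 0.067861  ] 91
```

>>> move_arm --series '[{"delta_pos": [-0.0322,0.0131,0],"turn": [0,0,0.0714],"grip": 0},{"delta_pos": [-0.0312,0.0154,0],"turn": [0,0,0.0714],"grip": 0},{"delta_pos": [-0.03,0.0176,0],"turn": [0,0,0.0714],"grip": 0},{"delta_pos": [-0.0287,0.0197,0],"turn": [0,0,0.0714],"grip": 0},{"delta_pos": [-0.0272,0.0217,0],"turn": [0,0,0.0714],"grip": 0},{"delta_pos": [-0.0256,0.0236,0],"turn": [0,0,0.0714],"grip": 0},{"delta_pos": [-0.0239,0.0253,0],"turn": [0,0,0.0714],"grip": 0},{"delta_pos": [-0.022,0.027,0],"turn": [0,0,0.0714],"grip": 0},{"delta_pos": [0,0,0],"turn": [0,0,0],"grip": 0},{"delta_pos": [0,0,0],"turn": [0,0,0],"grip": 0}]'

```text
time: 4.05
tcp_pos: [0.5685, -0.2296, 0.1805]
orientation: [0.94, 0.342, 0.0, -0.001]
force: [0.2, -0.7, 0.3]
width: 0.0935
```

```bash
python3 -c "
from h import *
d=grab('wrist','wcart.png');s=monitor.observe();print(s['tcp_pos'],yaw_now(s),s['qd'].max())
im=d['image'][:,:,::-1];cv2.imwrite('pics/wcartc.png',cv2.resize(im[110:260,220:420],(800,600),interpolation=cv2.INTER_CUBIC))
P,ok=cloud(d)
m=ok&(P[...,2]>.040)&(P[...,2]<.0525)&(np.hypot(P[...,0]-.585,P[...,1]+.23)<.04)
print('cloud',cv2.minAreaRect(P[m][:,:2].astype(np.float32)*1000),np.median(P[m][:,2]))
"
```

```text
[ 0.5684893  -0.22946129  0.18059763] 40.03254169234578 0.002484076793851731
cloud ((586.1351318359375, -228.85903930664062), (24.034412384033203, 23.94550323486328), 39.89704132080078) 0.0439935551343032
```

View pics/wcartc.png

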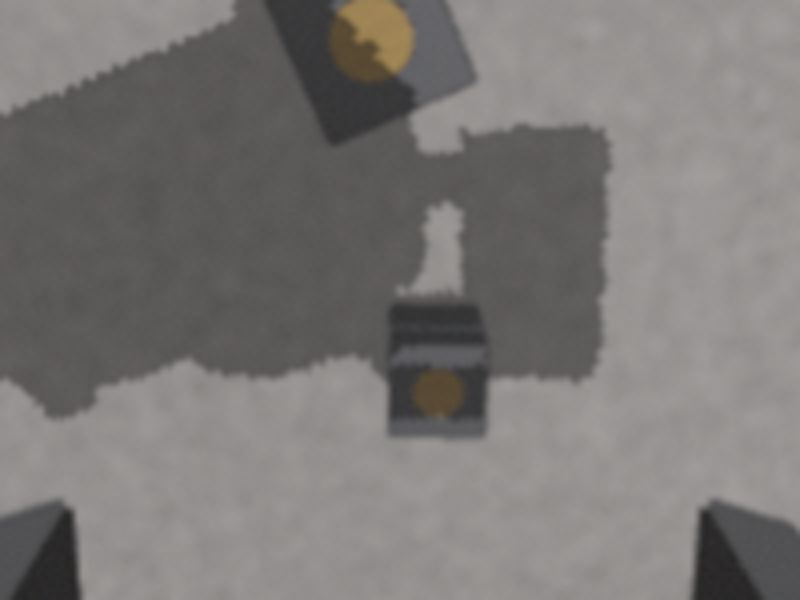

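The crop shows the small grey cartridge at (437,385) with its orange dot, and the larger one top left. It is 24.0 × 23.9 mm with its top at 44 mm, so it matches. Now I'll grasp it.

```bash
python3 -c "
from h import *
plan(.5861,-.2289,.0525,39.9,5)"
```

```text
[0.0028, 0.0022, 0.0256] [-0.0002, -0.0001, 0.0005]
[0.0028, 0.0022, 0.0256] [-0.0002, -0.0001, 0.0005]
[0.0028, 0.0022, 0.0256] [-0.0002, -0.0001, 0.0005]
[0.0028, 0.0022, 0.0256] [-0.0002, -0.0001, 0.0005]
[0.0028, 0.0022, 0.0256] [-0.0002, -0.0001, 0.0005]
```

>>> move_arm --series '[{"delta_pos": [0.007,0.0055,0.02],"turn": [0,0,0],"grip": 0},{"delta_pos": [0.007,0.0055,0.027],"turn": [0,0,0.002],"grip": 0},{"delta_pos": [0,0,0.027],"turn": [0,0,0],"grip": 0},{"delta_pos": [0,0,0.027],"turn": [0,0,0],"grip": 0},{"delta_pos": [0,0,0.027],"turn": [0,0,0],"grip": 0},{"delta_pos": [0,0,0],"turn": [0,0,0],"grip": 0},{"delta_pos": [0,0,0],"turn": [0,0,0],"grip": 255},{"delta_pos": [0,0,0],"turn": [0,0,0],"grip": 255},{"delta_pos": [0,0,0],"turn": [0,0,0],"grip": 255},{"delta_pos": [0,0,0],"turn": [0,0,0],"grip": 255},{"delta_pos": [0,0,0],"turn": [0,0,0],"grip": 255}]' --newtons 25

```text
time: 5.48
tcp_pos: [0.5864, -0.2311, 0.0528]
orientation: [0.94, 0.34, 0.0, 0.0]
force: [0.5, 0.6, 0.2]
width: 0.0471
```

```bash
python3 -c "
from h import *
s=monitor.observe();print(s['tcp_pos'],yaw_now(s),s['width'],s['force'])
d=grab('wrist','wg.png')
im=d['image'][:,:,::-1];cv2.imwrite('pics/wgc.png',cv2.resize(im[190:340,220:420],(800,600),interpolation=cv2.INTER_CUBIC))
"
```

```text
[ 0.58643156 -0.23106047  0.052817  ] 39.78891593473384 0.04711839639198084 [0.54733451 0.55589049 0.16659785]
```

View pics/wgc.png

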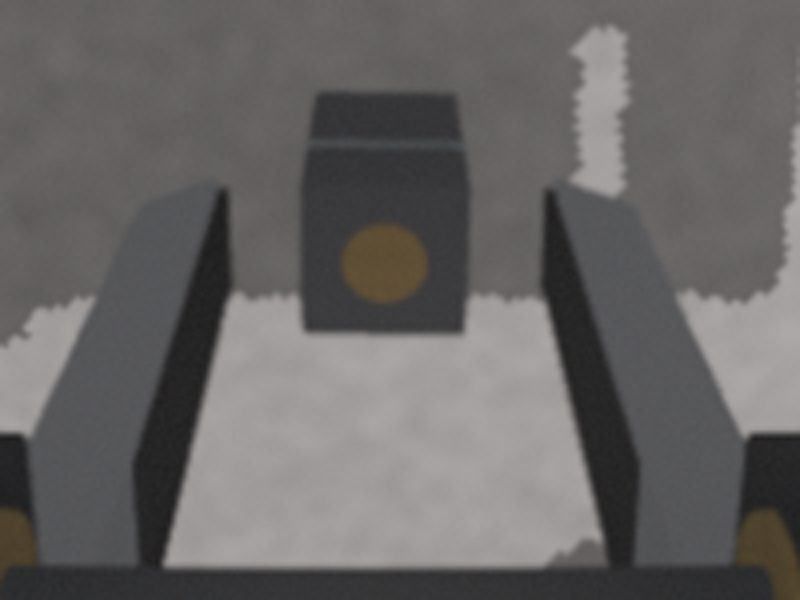

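>>> move_arm --series '[{"delta_pos": [0,0,0],"turn": [0,0,0],"grip": 255},{"delta_pos": [0,0,0],"turn": [0,0,0],"grip": 255},{"delta_pos": [0,0,0],"turn": [0,0,0],"grip": 255},{"delta_pos": [0,0,0],"turn": [0,0,0],"grip": 255},{"delta_pos": [0,0,0],"turn": [0,0,0],"grip": 255}]'

```text
time: 6.15
tcp_pos: [0.5864, -0.231, 0.0525]
orientation: [0.94, 0.34, -0.0, -0.0]
force: [0.3, -1.3, 0.2]
width: 0.0237
```

>>> move_arm --series '[{"delta_pos": [0,0,-0.02],"turn": [0,0,0],"grip": 255},{"delta_pos": [0,0,-0.03],"turn": [0,0,0],"grip": 255},{"delta_pos": [0,0,-0.03],"turn": [0,0,0],"grip": 255},{"delta_pos": [0,0,-0.03],"turn": [0,0,0],"grip": 255},{"delta_pos": [0,0,0],"turn": [0,0,0],"grip": 255},{"delta_pos": [0,0,0],"turn": [0,0,0],"grip": 255}]'

```text
time: 6.9
tcp_pos: [0.5857, -0.2306, 0.1613]
orientation: [0.94, 0.34, -0.001, -0.001]
force: [-0.2, -0.6, -0.8]
width: 0.024
```

```bash
python3 -c "
from h import *
s=monitor.observe();print(s['tcp_pos'],yaw_now(s),s['width'],s['force'])
d=grab('wrist','wh.png')
im=d['image'][:,:,::-1];cv2.imwrite('pics/whc.png',cv2.resize(im[190:340,220:420],(800,600),interpolation=cv2.INTER_CUBIC))
P,ok=cloud(d);T=s['tcp_pos'];Rm=R.from_quat(s['orientation']).as_matrix()
Q=(P-T)@Rm
m=ok&(abs(Q[...,0])<.011)&(abs(Q[...,1])<.025)&(Q[...,2]>0)&(Q[...,2]<.05)
q=Q[m];top=q[q[:,2]<.016];print(len(top),np.percentile(top,[1,50,99],axis=0).round(4), 'z pct',np.percentile(q[:,2],[1,10,50,90]))
"
```

```text
[ 0.58566426 -0.23059011  0.16125658] 39.799573023471694 0.023983981417592507 [-0.17582923 -0.62198613 -0.8260918 ]
1632 [[-0.0107 -0.0138  0.0036]
 [-0.0002 -0.0038  0.0087]
 [ 0.0107  0.0095  0.0154]] z pct [0.00416108 0.00785714 0.00902741 0.03475792]
```

View pics/whc.png

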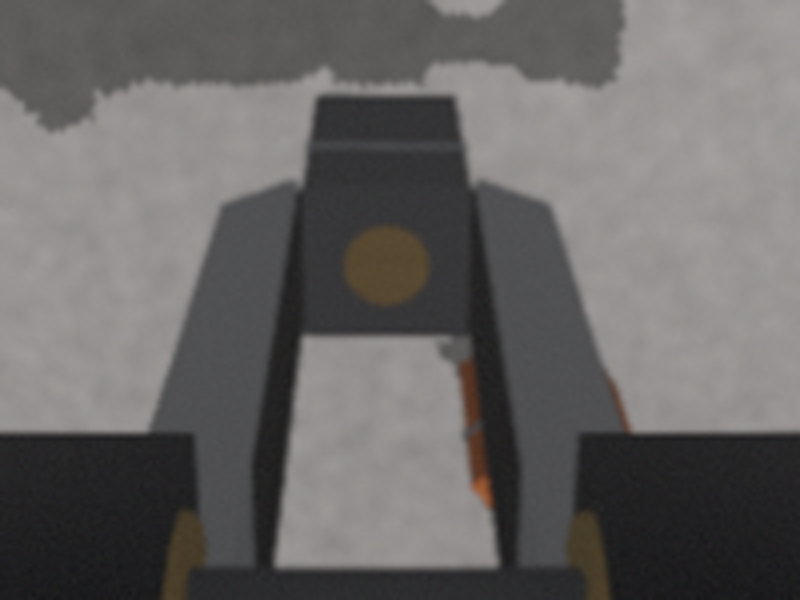

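```bash
python3 -c "
from h import *
d=load('wh');s=monitor.observe()
r=rays(d,[[316.7,256.5]])
f=eyes.grab_frame('wrist');M=f['mount'];D=M[:3,:3]@np.r_[r[0],1];o=M[:3,3];print(o+D*(.0088-o[2])/D[2])
plan(.5561,.0497,.135,72.7,9)"
```

```text
[ 0.0012937  -0.00118931  0.0088    ]
[0.0174, -0.026, 0.0029] [-0.0004, 0.0, -0.0638]
[0.019, -0.0248, 0.0029] [-0.0004, 0.0, -0.0638]
[0.0206, -0.0236, 0.0029] [-0.0004, 0.0, -0.0638]
[0.0221, -0.0222, 0.0029] [-0.0004, 0.0, -0.0638]
[0.0234, -0.0208, 0.0029] [-0.0004, 0.0, -0.0638]
[0.0247, -0.0192, 0.0029] [-0.0004, 0.0, -0.0638]
[0.0259, -0.0176, 0.0029] [-0.0004, 0.0, -0.0638]
[0.0269, -0.0159, 0.0029] [-0.0004, 0.0, -0.0638]
[0.0279, -0.0142, 0.0029] [-0.0004, 0.0, -0.0638]
```

>>> move_arm --series '[{"delta_pos": [0.0174,-0.026,0.0029],"turn": [0,0,-0.0638],"grip": 255},{"delta_pos": [0.019,-0.0248,0.0029],"turn": [0,0,-0.0638],"grip": 255},{"delta_pos": [0.0206,-0.0236,0.0029],"turn": [0,0,-0.0638],"grip": 255},{"delta_pos": [0.0221,-0.0222,0.0029],"turn": [0,0,-0.0638],"grip": 255},{"delta_pos": [0.0234,-0.0208,0.0029],"turn": [0,0,-0.0638],"grip": 255},{"delta_pos": [0.0247,-0.0192,0.0029],"turn": [0,0,-0.0638],"grip": 255},{"delta_pos": [0.0259,-0.0176,0.0029],"turn": [0,0,-0.0638],"grip": 255},{"delta_pos": [0.0269,-0.0159,0.0029],"turn": [0,0,-0.0638],"grip": 255},{"delta_pos": [0.0267,-0.0147,0.0029],"turn": [0,0,-0.0638],"grip": 255},{"delta_pos": [0,0,0],"turn": [0,0,0],"grip": 255},{"delta_pos": [0,0,0],"turn": [0,0,0],"grip": 255}]'

```text
time: 8.38
tcp_pos: [0.556, 0.0477, 0.1358]
orientation: [0.805, 0.593, -0.001, -0.0]
force: [-0.1, -0.9, -0.8]
width: 0.0237
```

```bash
python3 -c "
from h import *
s=monitor.observe();print(s['tcp_pos'],yaw_now(s),s['width'],s['force'])
d=grab('wrist','w1.png')
im=d['image'][:,:,::-1];cv2.imwrite('pics/w1c.png',cv2.resize(im[140:290,220:420],(800,600),interpolation=cv2.INTER_CUBIC))
a=grab('scene','s1.png')['image'][:,:,::-1];b=grab('side','sd1.png')['image'][:,:,::-1]
cv2.imwrite('pics/ss1.png',np.hstack([cv2.resize(a[150:230,265:345],(400,400),interpolation=cv2.INTER_CUBIC),cv2.resize(b[175:265,257:347],(400,400),interpolation=cv2.INTER_CUBIC)]))
"
```

```text
[0.55597882 0.04771803 0.13576122] 72.68710412643145 0.02372649361764829 [-0.08369571 -0.89814848 -0.80733939]
```

View pics/w1c.png

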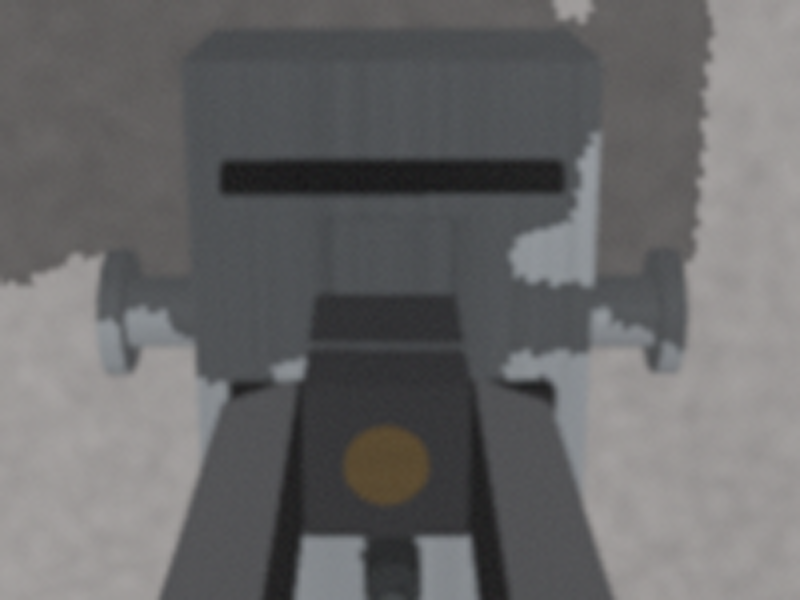

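View pics/ss1.png

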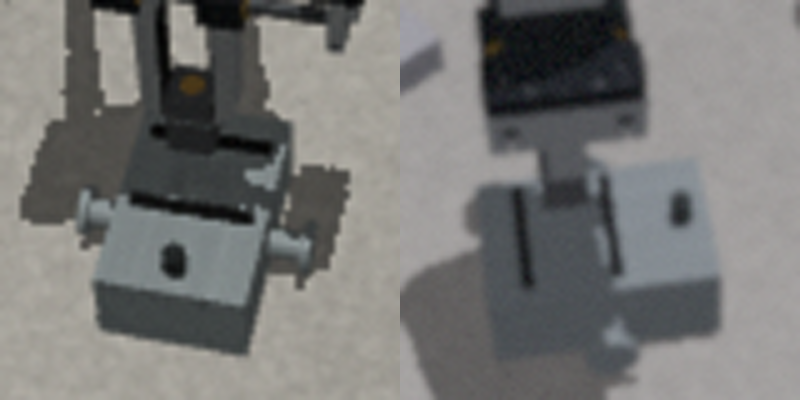

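```bash
python3 -c "
from h import *
d=load('w1');s=monitor.observe();T=np.array(s['tcp_pos']);Rm=R.from_quat(s['orientation']).as_matrix()
f=lambda x,y:(220+x/4-.4,140+y/4-.4)
def t(p,z): return ((pz(d,[f(*p)],z)[0]-T)@Rm).round(4)
for n,p,z in [('dot',(386,466),T[2]-.0088),('bottom front L',(315,296),T[2]-.0528),('botR',(457,296),T[2]-.0528),('topback L',(303,534),T[2]-.0088),('topbackR',(470,534),T[2]-.0088),('stripL',(220,177),.055),('stripR',(564,177),.055),('pocketL',(322,222),.05),('pocketR',(462,222),.05),('pin top c',(391,540),.07)]: print(n,t(p,z))
"
```

```text
dot [ 0.0009 -0.0017  0.0088]
bottom front L [-0.0113 -0.0121  0.0528]
botR [ 0.0131 -0.0121  0.0528]
topback L [-0.011   0.0091  0.0088]
topbackR [0.013  0.0091 0.0088]
stripL [-0.0306 -0.0262  0.0813]
stripR [ 0.0347 -0.0262  0.0812]
pocketL [-0.0116 -0.0159  0.0863]
pocketR [ 0.0158 -0.0159  0.0863]
pin top c [0.0019 0.0426 0.0663]
```

>>> move_arm --series '[{"delta_pos": [0.0009,-0.0012,0.006],"turn": [0,0,0],"grip": 255},{"delta_pos": [0,0,0.012],"turn": [0,0,0],"grip": 255},{"delta_pos": [0,0,0.01],"turn": [0,0,0],"grip": 255},{"delta_pos": [0,0,0],"turn": [0,0,0],"grip": 255},{"delta_pos": [0,0,0],"turn": [0,0,0],"grip": 255}]'

```text
time: 9.15
tcp_pos: [0.5554, 0.0494, 0.1084]
orientation: [0.805, 0.593, 0.0, -0.0]
force: [0.4, -0.1, -0.5]
width: 0.0238
```

```bash
python3 -c "
from h import *
s=monitor.observe();print(s['tcp_pos'],yaw_now(s),s['width'],s['force'],s['ft_torque'])
d=grab('wrist','w2.png')
im=d['image'][:,:,::-1];cv2.imwrite('pics/w2c.png',cv2.resize(im[140:290,220:420],(800,600),interpolation=cv2.INTER_CUBIC))
"
```

```text
[0.55542923 0.0494041  0.10838758] 72.69922504811368 0.02384901877449407 [ 0.3886727  -0.14682769 -0.49032707] [ 0.00041833  0.00487516 -0.0118005 ]
```

View pics/w2c.png

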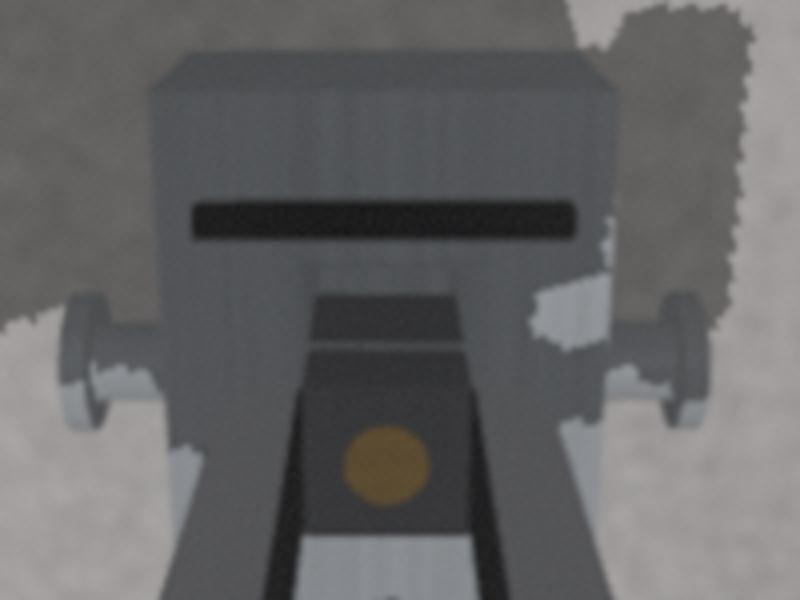

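```bash
python3 -c "
from h import *
d=load('w2');s=monitor.observe();T=np.array(s['tcp_pos']);Rm=R.from_quat(s['orientation']).as_matrix()
f=lambda x,y:(220+x/4-.4,140+y/4-.4)
def t(p,z): return ((pz(d,[f(*p)],z)[0]-T)@Rm).round(4)
for n,p,z in [('dot',(386,466),T[2]-.0088),('bL',(315,296),T[2]-.0528),('botR',(457,296),T[2]-.0528),('stripL',(191,220),.055),('stripR',(577,220),.055),('pocketL',(305,266),.05),('pocketR',(460,266),.05)]: print(n,t(p,z))
"
```

```text
dot [ 0.0005 -0.0012  0.0088]
bL [-0.0117 -0.0116  0.0528]
botR [ 0.0127 -0.0115  0.0528]
stripL [-0.0325 -0.0249  0.0536]
stripR [ 0.033  -0.0249  0.0536]
pocketL [-0.0137 -0.0151  0.0586]
pocketR [ 0.0135 -0.0151  0.0586]
```

>>> move_arm --series '[{"delta_pos": [-0.0003,-0.0003,0.006],"turn": [0,0,0],"grip": 255},{"delta_pos": [0,0,0.005],"turn": [0,0,0],"grip": 255},{"delta_pos": [0,0,0.004],"turn": [0,0,0],"grip": 255},{"delta_pos": [0,0,0],"turn": [0,0,0],"grip": 255}]'

```text
time: 9.7
tcp_pos: [0.5548, 0.0492, 0.0931]
orientation: [0.805, 0.593, -0.0, -0.0]
force: [0.3, 0.5, 0.2]
width: 0.0237
```

>>> move_arm --series '[{"delta_pos": [0,0,0.006],"turn": [0,0,0],"grip": 255},{"delta_pos": [0,0,0.006],"turn": [0,0,0],"grip": 255},{"delta_pos": [0,0,0.004],"turn": [0,0,0],"grip": 255},{"delta_pos": [0,0,0.002],"turn": [0,0,0],"grip": 255},{"delta_pos": [0,0,0.0005],"turn": [0,0,0],"grip": 255},{"delta_pos": [0,0,0],"turn": [0,0,0],"grip": 255}]'

```text
time: 10.45
tcp_pos: [0.5549, 0.0492, 0.075]
orientation: [0.805, 0.593, 0.0, -0.0]
force: [-0.1, -0.3, -0.1]
width: 0.0239
```

>>> move_arm --series '[{"delta_pos": [0,0,0.0005],"turn": [0,0,0],"grip": 255},{"delta_pos": [0,0,0.0005],"turn": [0,0,0],"grip": 255},{"delta_pos": [0,0,0],"turn": [0,0,0],"grip": 255}]'

```text
time: 10.82
tcp_pos: [0.5551, 0.0492, 0.0744]
orientation: [0.805, 0.593, 0.0, 0.0]
force: [-1.1, 0.0, 2.5]
width: 0.0238
```

>>> move_arm --series '[{"delta_pos": [0,0,0],"turn": [0,0,0],"grip": 60},{"delta_pos": [0,0,0],"turn": [0,0,0],"grip": 60},{"delta_pos": [0,0,0],"turn": [0,0,0],"grip": 60},{"delta_pos": [0,0,0],"turn": [0,0,0],"grip": 60},{"delta_pos": [0,0,-0.01],"turn": [0,0,0],"grip": 60},{"delta_pos": [0,0,-0.03],"turn": [0,0,0],"grip": 60},{"delta_pos": [0,0,-0.03],"turn": [0,0,0],"grip": 60},{"delta_pos": [0,-0.01,-0.03],"turn": [0,0,0],"grip": 60},{"delta_pos": [0,-0.01,-0.01],"turn": [0,0,0],"grip": 60},{"delta_pos": [0,0,0],"turn": [0,0,0],"grip": 60}]'

```text
time: 12.08
tcp_pos: [0.5353, 0.0554, 0.1845]
orientation: [0.805, 0.593, 0.0, 0.0]
force: [0.3, -0.1, -0.7]
width: 0.0718
```

```bash
python3 -c "
from h import *
s=monitor.observe();T=s['tcp_pos'];print(T,yaw_now(s),s['width'],s['force'])
d=grab('wrist','w3.png')
im=d['image'][:,:,::-1];cv2.imwrite('pics/w3c.png',cv2.resize(im[100:300,187:454],(800,600),interpolation=cv2.INTER_CUBIC))
P,ok=cloud(d)
m=ok&(P[...,2]>.045)&(P[...,2]<.09)&(np.hypot(P[...,0]-.554,P[...,1]-.05)<.009);print('cart top z',np.median(P[m][:,2]))
m=ok&(P[...,2]>.058)&(P[...,2]<.09)&(np.hypot(P[...,0]-.554,P[...,1]-.05)<.02);print(P[m].mean(0),cv2.minAreaRect(P[m][:,:2].astype(np.float32)*1000))
m=ok&(P[...,2]>.068)&(np.hypot(P[...,0]-.61,P[...,1]-.033)<.02);print('pin',P[m].mean(0),m.sum())
m=ok&(P[...,2]>.040)&(P[...,2]<.0525)&(np.hypot(P[...,0]-.55,P[...,1]-.043)<.12)
print('deck',cv2.minAreaRect(P[m][:,:2].astype(np.float32)*1000),np.median(P[m][:,2]))
# cover from earlier
e=load('wcov');P,ok=cloud(e)
def rect(c,r,zl,zh):
    m=ok&(np.hypot(P[...,0]-c[0],P[...,1]-c[1])<r)&(P[...,2]>zl)&(P[...,2]<zh)
    return cv2.minAreaRect(P[m][:,:2].astype(np.float32)*1000),m.sum(),np.median(P[m][:,2])
print('cover',rect((.482,.256),.11,.018,.03),'handle',rect((.468,.251),.05,.05,.06))
"
```

```text
[0.53526853 0.05538105 0.18453032] 72.7184458582942 0.07182330537311646 [ 0.30749636 -0.10009865 -0.70695598]
cart top z 0.0661996824742079
[0.55327444 0.05094219 0.06571053] ((554.3526611328125, 50.631927490234375), (23.122875213623047, 24.62520980834961), 72.50213623046875)
pin [0.61101859 0.03302588 0.06957193] 43
deck ((569.3714599609375, 45.843017578125), (80.2435531616211, 120.49836730957031), 72.77190399169922) 0.04984032832370722
cover (((482.9658508300781, 256.4815979003906), (119.68766021728516, 80.35945892333984), 16.692304611206055), np.int64(6233), np.float64(0.025984771884949298)) handle (((468.7823181152344, 252.30154418945312), (60.25923538208008, 22.16573143005371), 16.458675384521484), np.int64(1316), np.float64(0.05574743997076248))
```

View pics/w3c.png

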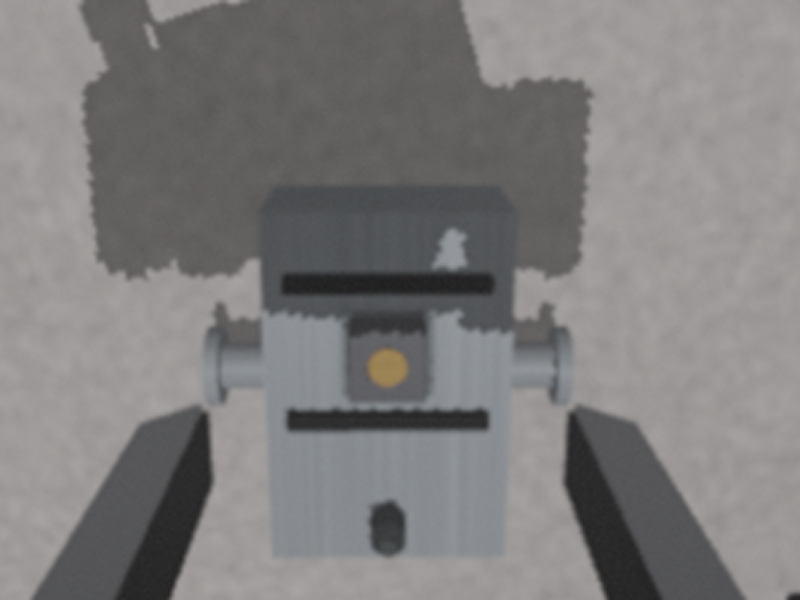

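```bash
python3 -c "
from h import *
plan(.449,.2456,.15,106.6,7)"
```

```text
[0.0223, -0.0198, 0.0048] [-0.0, -0.0, -0.0845]
[0.0239, -0.0179, 0.0048] [-0.0, -0.0, -0.0845]
[0.0253, -0.0158, 0.0048] [-0.0, -0.0, -0.0845]
[0.0266, -0.0136, 0.0048] [-0.0, -0.0, -0.0845]
[0.0276, -0.0113, 0.0048] [-0.0, -0.0, -0.0845]
[0.0285, -0.009, 0.0048] [-0.0, -0.0, -0.0845]
[0.0291, -0.0065, 0.0048] [-0.0, -0.0, -0.0845]
```

>>> move_arm --series '[{"delta_pos": [0.0223,-0.0198,0.0048],"turn": [0,0,-0.0845],"grip": 60},{"delta_pos": [0.0239,-0.0179,0.0048],"turn": [0,0,-0.0845],"grip": 60},{"delta_pos": [0.0253,-0.0158,0.0048],"turn": [0,0,-0.0845],"grip": 60},{"delta_pos": [0.0266,-0.0136,0.0048],"turn": [0,0,-0.0845],"grip": 60},{"delta_pos": [0.0276,-0.0113,0.0048],"turn": [0,0,-0.0845],"grip": 60},{"delta_pos": [0.0285,-0.009,0.0048],"turn": [0,0,-0.0845],"grip": 60},{"delta_pos": [0.0291,-0.0065,0.0048],"turn": [0,0,-0.0845],"grip": 60},{"delta_pos": [0,0,0],"turn": [0,0,0],"grip": 60},{"delta_pos": [0,0,0],"turn": [0,0,0],"grip": 60}]'

```text
time: 13.25
tcp_pos: [0.4498, 0.2449, 0.1496]
orientation: [0.598, 0.802, -0.001, -0.0]
force: [0.3, 0.1, 0.7]
width: 0.0719
```

```bash
python3 -c "
from h import *
s=monitor.observe();T=s['tcp_pos'];print(T,yaw_now(s),s['width'],s['force'])
d=grab('wrist','w4.png')
im=d['image'][:,:,::-1];cv2.imwrite('pics/w4c.png',cv2.resize(im[60:285,170:470],(800,600),interpolation=cv2.INTER_CUBIC))
P,ok=cloud(d);Rm=R.from_quat(s['orientation']).as_matrix()
def rect(c,r,zl,zh):
    m=ok&(np.hypot(P[...,0]-c[0],P[...,1]-c[1])<r)&(P[...,2]>zl)&(P[...,2]<zh)
    q=((P[m]-T)@Rm)[:,:2];print(np.percentile(q,[.5,99.5],axis=0).round(4))
    return cv2.minAreaRect(P[m][:,:2].astype(np.float32)*1000),cv2.minAreaRect(q.astype(np.float32)*1000),m.sum(),np.median(P[m][:,2])
print('cover',rect((.482,.256),.11,.023,.03),'handle',rect((.468,.251),.05,.053,.06))
"
```

```text
[0.44980512 0.24488571 0.14963499] 106.55678543991586 0.07194979402792057 [0.30585986 0.05019656 0.65419388]
[[-0.0378 -0.0246]
 [ 0.0415  0.0937]]
[[-0.0087 -0.0096]
 [ 0.0127  0.0486]]
cover (((482.6383972167969, 256.6506652832031), (119.76094818115234, 80.26129150390625), 16.63622283935547), ((2.0196609497070312, 34.96759033203125), (119.76334381103516, 80.26200866699219), 89.92057037353516), np.int64(8002), np.float64(0.02596726356823456)) handle (((467.9952392578125, 252.1873779296875), (58.9996452331543, 21.669633865356445), 17.066524505615234), ((1.8916196823120117, 19.626399993896484), (59.00018310546875, 21.66973876953125), 89.49093627929688), np.int64(1659), np.float64(0.05581869805291262))
```

View pics/w4c.png

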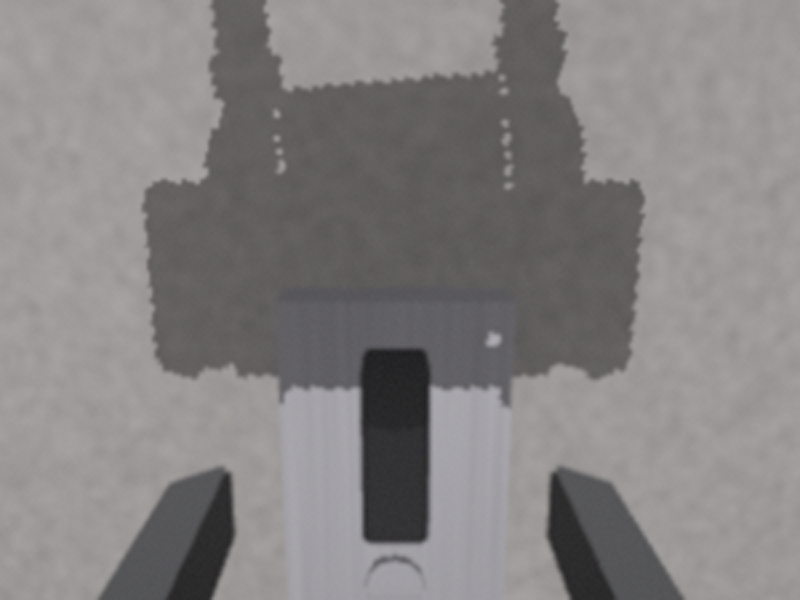

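>>> move_arm --series '[{"delta_pos": [0.001,0.01,0.01],"turn": [0,0,0],"grip": 60},{"delta_pos": [0,0.01,0.02],"turn": [0,0,0],"grip": 60},{"delta_pos": [0,0,0.025],"turn": [0,0,0],"grip": 60},{"delta_pos": [0,0,0.025],"turn": [0,0,0],"grip": 60},{"delta_pos": [0,0,0.0155],"turn": [0,0,0],"grip": 60},{"delta_pos": [0,0,0],"turn": [0,0,0],"grip": 255},{"delta_pos": [0,0,0],"turn": [0,0,0],"grip": 255},{"delta_pos": [0,0,0],"turn": [0,0,0],"grip": 255},{"delta_pos": [0,0,0],"turn": [0,0,0],"grip": 255},{"delta_pos": [0,0,0],"turn": [0,0,0],"grip": 255},{"delta_pos": [0,0,0],"turn": [0,0,0],"grip": 255},{"delta_pos": [0,0,0],"turn": [0,0,0],"grip": 255}]' --newtons 60

```text
time: 14.8
tcp_pos: [0.4687, 0.2522, 0.0552]
orientation: [0.598, 0.802, 0.0, 0.0]
force: [0.6, -0.2, 3.2]
width: 0.0217
```

>>> move_arm --series '[{"delta_pos": [0,0,0],"turn": [0,0,0],"grip": 255},{"delta_pos": [0,0,0],"turn": [0,0,0],"grip": 255}]'

```text
time: 15.05
tcp_pos: [0.4687, 0.2522, 0.0552]
orientation: [0.598, 0.802, 0.0, 0.0]
force: [-1.9, -0.9, 6.0]
width: 0.0213
```

```bash
python3 -c "
from h import *
s=monitor.observe();T=s['tcp_pos'];print(T,yaw_now(s),s['width'],s['force'])
d=grab('wrist','w5.png')
im=d['image'][:,:,::-1];cv2.imwrite('pics/w5c.png',cv2.resize(im[60:360,120:520],(800,600),interpolation=cv2.INTER_CUBIC))
"
```

```text
[0.46870977 0.25222232 0.05520587] 106.58462003734206 0.021263140127162218 [-1.938462   -0.88739096  6.00589123]
```

View pics/w5c.png

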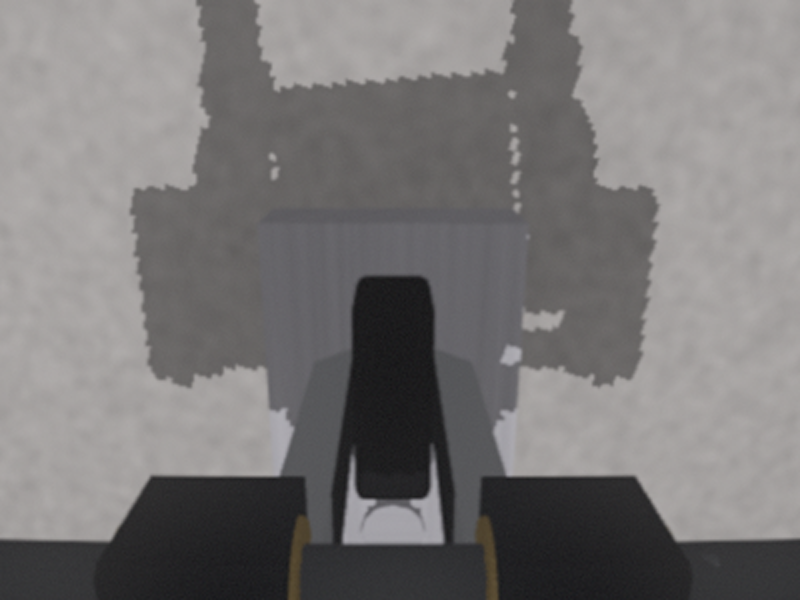

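>>> move_arm --series '[{"delta_pos": [0,0,-0.008],"turn": [0,0,0],"grip": 255},{"delta_pos": [0,0,-0.015],"turn": [0,0,0],"grip": 255},{"delta_pos": [0,0,-0.025],"turn": [0,0,0],"grip": 255},{"delta_pos": [0,0,-0.03],"turn": [0,0,0],"grip": 255},{"delta_pos": [0,0,-0.025],"turn": [0,0,0],"grip": 255},{"delta_pos": [0,0,0],"turn": [0,0,0],"grip": 255},{"delta_pos": [0,0,0],"turn": [0,0,0],"grip": 255}]'

```text
time: 15.98
tcp_pos: [0.4678, 0.2519, 0.1571]
orientation: [0.598, 0.802, -0.001, -0.0]
force: [-0.1, 0.2, -3.5]
width: 0.0216
```

```bash
cat > cov.py <<'E'
from h import *
import sys
s=monitor.observe();T=s['tcp_pos'];print(T,yaw_now(s),s['width'],s['force'],s['ft_torque'])
n=sys.argv[1]
d=grab('wrist',n+'.png')
im=d['image'][:,:,::-1];cv2.imwrite('pics/'+n+'c.png',cv2.resize(im[60:360,120:520],(800,600),interpolation=cv2.INTER_CUBIC))
P,ok=cloud(d);Rm=R.from_quat(s['orientation']).as_matrix()
Q=(P-T)@Rm
m=ok&(abs(Q[...,0])<.048)&(Q[...,1]<-.014)&(Q[...,1]>-.05)&(Q[...,2]>.022)&(Q[...,2]<.037)&(abs(Q[...,0])>.016)
q=Q[m];A=np.c_[q[:,:2],np.ones(len(q))];c=np.linalg.lstsq(A,q[:,2],rcond=None)[0]
print('cover top plane: slopes x,y (deg)',np.degrees(c[:2]).round(2),'z at origin',c[2].round(4), 'x/y ranges',np.percentile(q[:,:2],[.3,99.7],axis=0).round(4).tolist())
m=ok&(abs(Q[...,0])<.016)&(Q[...,2]<.003)&(Q[...,2]>-.012)&(Q[...,1]<0.04)&(Q[...,1]>-.04)
q=Q[m];q=q[q[:,1]<-.012]
if len(q): print('handle top',np.percentile(q,[1,50,99],axis=0).round(4).tolist())
E
python3 cov.py w6
```

```text
[0.46781653 0.25186946 0.15714898] 106.58814629119169 0.021560445318127695 [-0.06425876  0.15644618 -3.49970309] [-0.01510441  0.08668136 -0.02687832]
cover top plane: slopes x,y (deg) [-0.07 -1.57] z at origin 0.0285 x/y ranges [[-0.0397, -0.0454], [0.0396, -0.0141]]
handle top [[-0.0106, -0.0303, -0.0021], [-0.0, -0.0217, -0.0006], [0.011, -0.0122, 0.0027]]
```

View pics/w6c.png

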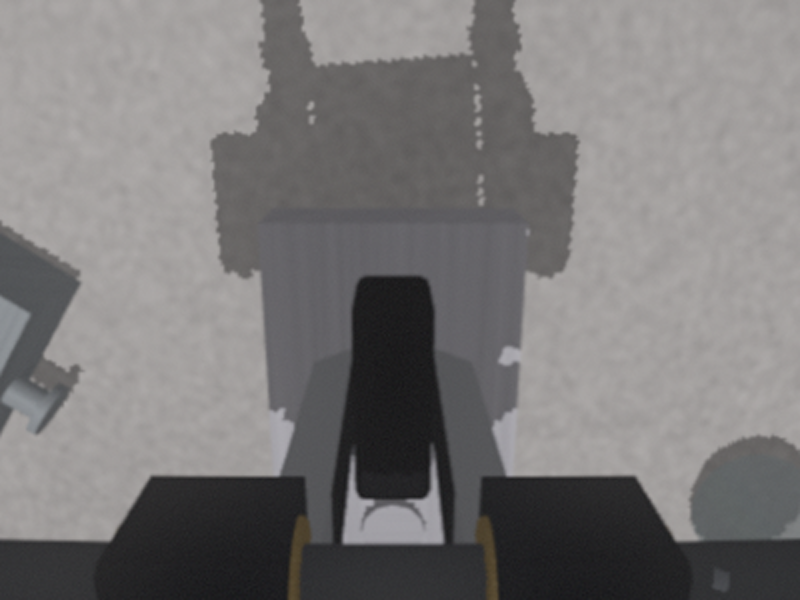

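```bash
python3 -c "
from h import *
plan(.5538,.0496,.150,72.7,8)"
```

```text
[-0.0273, 0.0031, 0.0008] [-0.0003, 0.0001, 0.0739]
[-0.027, 0.0051, 0.0008] [-0.0003, 0.0001, 0.0739]
[-0.0265, 0.0071, 0.0008] [-0.0003, 0.0001, 0.0739]
[-0.0259, 0.009, 0.0008] [-0.0003, 0.0001, 0.0739]
[-0.0252, 0.0109, 0.0008] [-0.0003, 0.0001, 0.0739]
[-0.0243, 0.0128, 0.0008] [-0.0003, 0.0001, 0.0739]
[-0.0233, 0.0145, 0.0008] [-0.0003, 0.0001, 0.0739]
[-0.0222, 0.0162, 0.0008] [-0.0003, 0.0001, 0.0739]
```

>>> move_arm --series '[{"delta_pos": [-0.0273,0.0031,0.0008],"turn": [0,0,0.0739],"grip": 255},{"delta_pos": [-0.027,0.0051,0.0008],"turn": [0,0,0.0739],"grip": 255},{"delta_pos": [-0.0265,0.0071,0.0008],"turn": [0,0,0.0739],"grip": 255},{"delta_pos": [-0.0259,0.009,0.0008],"turn": [0,0,0.0739],"grip": 255},{"delta_pos": [-0.0252,0.0109,0.0008],"turn": [0,0,0.0739],"grip": 255},{"delta_pos": [-0.0243,0.0128,0.0008],"turn": [0,0,0.0739],"grip": 255},{"delta_pos": [-0.0233,0.0145,0.0008],"turn": [0,0,0.0739],"grip": 255},{"delta_pos": [-0.0222,0.0162,0.0008],"turn": [0,0,0.0739],"grip": 255},{"delta_pos": [0,0,0],"turn": [0,0,0],"grip": 255},{"delta_pos": [0,0,0],"turn": [0,0,0],"grip": 255}]'

```text
time: 17.27
tcp_pos: [0.5537, 0.0505, 0.1504]
orientation: [0.805, 0.593, -0.001, -0.001]
force: [-0.7, 0.5, -3.4]
width: 0.0216
```

```bash
python3 cov.py w7; python3 -c "
from h import *
a=grab('scene','s2.png')['image'][:,:,::-1];b=grab('side','sd2.png')['image'][:,:,::-1]
cv2.imwrite('pics/ss2.png',np.hstack([cv2.resize(a[150:230,265:345],(400,400),interpolation=cv2.INTER_CUBIC),cv2.resize(b[175:265,257:347],(400,400),interpolation=cv2.INTER_CUBIC)]))
"
```

```text
[0.55370559 0.05053256 0.15038502] 72.72330391958721 0.021612382594194124 [-0.71030122  0.5470474  -3.40443713] [-0.01329699  0.05877472 -0.00430161]
cover top plane: slopes x,y (deg) [-0.06 -1.6 ] z at origin 0.0285 x/y ranges [[-0.0391, -0.0456], [0.0402, -0.0141]]
handle top [[-0.01, -0.0305, -0.002], [0.0005, -0.0218, -0.0005], [0.0116, -0.0123, 0.0026]]
```

View pics/ss2.png

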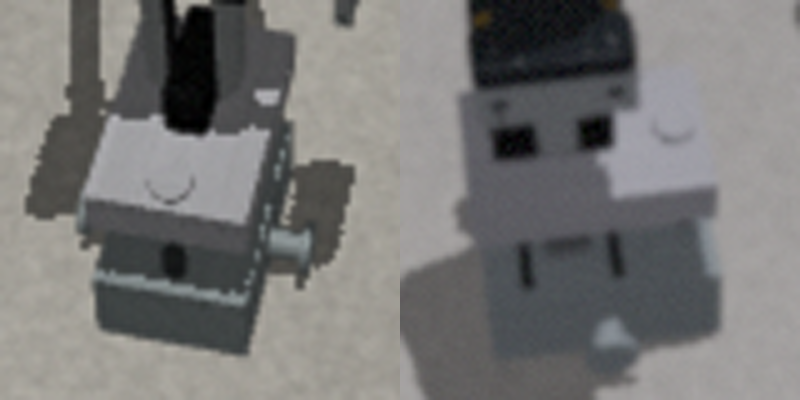

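View pics/w7c.png

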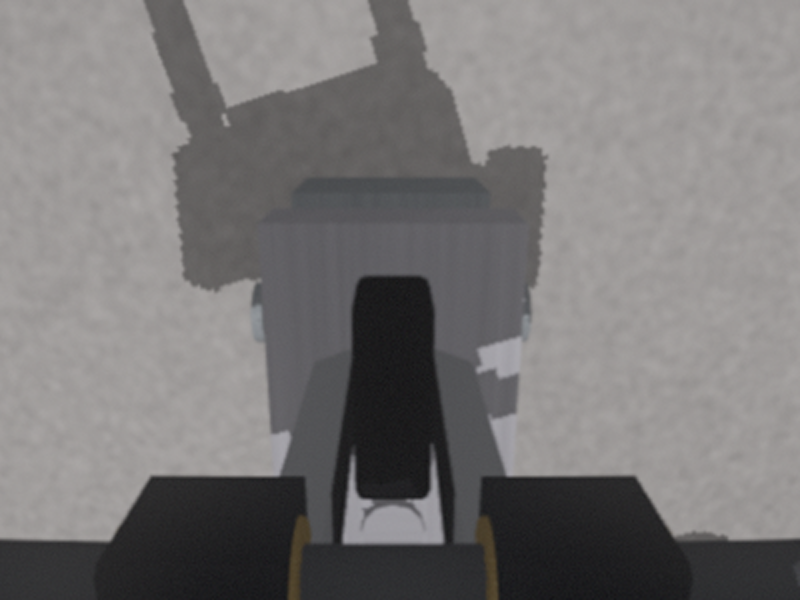

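>>> move_arm --series '[{"delta_pos": [-0.0008,0.0002,0.01],"turn": [0,0,0],"grip": 255},{"delta_pos": [0,0,0.01],"turn": [0,0,0],"grip": 255},{"delta_pos": [0,0,0.003],"turn": [0,0,0],"grip": 255},{"delta_pos": [0,0,0.003],"turn": [0,0,0],"grip": 255},{"delta_pos": [0,0,0.002],"turn": [0,0,0],"grip": 255},{"delta_pos": [0,0,0],"turn": [0,0,0],"grip": 255}]'

```text
time: 18.18
tcp_pos: [0.5547, 0.0492, 0.1235]
orientation: [0.805, 0.593, 0.0, 0.0]
force: [-0.1, 1.0, -3.4]
width: 0.0212
```

>>> move_arm --series '[{"delta_pos": [0,0,0.002],"turn": [0,0,0],"grip": 255},{"delta_pos": [0,0,0.002],"turn": [0,0,0],"grip": 255},{"delta_pos": [0,0,0],"turn": [0,0,0],"grip": 255}]'

```text
time: 18.55
tcp_pos: [0.5545, 0.0493, 0.1193]
orientation: [0.805, 0.593, -0.0, -0.0]
force: [0.8, -0.0, -3.5]
width: 0.0215
```

>>> move_arm --series '[{"delta_pos": [0,0,0.002],"turn": [0,0,0],"grip": 255},{"delta_pos": [0,0,0.002],"turn": [0,0,0],"grip": 255},{"delta_pos": [0,0,0.002],"turn": [0,0,0],"grip": 255},{"delta_pos": [0,0,0],"turn": [0,0,0],"grip": 255}]'

```text
time: 19.05
tcp_pos: [0.5545, 0.0493, 0.1132]
orientation: [0.805, 0.593, -0.0, -0.0]
force: [0.8, 0.1, -3.2]
width: 0.0216
```

>>> move_arm --series '[{"delta_pos": [0,0,0.0015],"turn": [0,0,0],"grip": 255},{"delta_pos": [0,0,0.0015],"turn": [0,0,0],"grip": 255},{"delta_pos": [0,0,0.0015],"turn": [0,0,0],"grip": 255},{"delta_pos": [0,0,0],"turn": [0,0,0],"grip": 255},{"delta_pos": [0,0,0],"turn": [0,0,0],"grip": 255}]'

```text
time: 19.68
tcp_pos: [0.5547, 0.0493, 0.1096]
orientation: [0.805, 0.593, 0.0, 0.0]
force: [-2.3, -0.2, 4.5]
width: 0.0215
```

>>> move_arm --series '[{"delta_pos": [0,0,0.0015],"turn": [0,0,0],"grip": 255},{"delta_pos": [0,0,0.0015],"turn": [0,0,0],"grip": 255},{"delta_pos": [0,0,0.0015],"turn": [0,0,0],"grip": 255},{"delta_pos": [0,0,0],"turn": [0,0,0],"grip": 255},{"delta_pos": [0,0,0],"turn": [0,0,0],"grip": 255}]'

```text
time: 20.3
tcp_pos: [0.5547, 0.0493, 0.1053]
orientation: [0.805, 0.593, 0.0, 0.0]
force: [-3.1, 0.5, 8.7]
width: 0.0214
```

>>> move_arm --series '[{"delta_pos": [0,0,0.0007],"turn": [0,0,0],"grip": 255},{"delta_pos": [0,0,0],"turn": [0,0,0],"grip": 255},{"delta_pos": [0,0,0.0006],"turn": [0,0,0],"grip": 255},{"delta_pos": [0,0,0],"turn": [0,0,0],"grip": 255},{"delta_pos": [0,0,0],"turn": [0,0,0],"grip": 255}]'

```text
time: 20.92
tcp_pos: [0.5547, 0.0493, 0.1052]
orientation: [0.805, 0.593, 0.0, 0.0]
force: [-4.8, -0.2, 15.0]
width: 0.0217
```

```bash
python3 cov.py w8; python3 -c "
from h import *
A=grab('scene','s3.png');B=grab('side','sd3.png');a=A['image'][:,:,::-1];b=B['image'][:,:,::-1]
cv2.imwrite('pics/ss3.png',np.hstack([cv2.resize(a[150:230,265:345],(400,400),interpolation=cv2.INTER_CUBIC),cv2.resize(b[175:265,257:347],(400,400),interpolation=cv2.INTER_CUBIC)]))
for d in(A,B):
  P,ok=cloud(d)
  u=np.array([.955,-.297]);
  X=(P[...,0]-.568)*u[0]+(P[...,1]-.0455)*u[1];Y=-(P[...,0]-.568)*u[1]+(P[...,1]-.0455)*u[0]
  for lo,hi in((15,30),(30,58)):
    m=ok&(X>lo/1000)&(X<hi/1000)&(abs(Y)<.035)&(P[...,2]>.06)&(P[...,2]<.09);print(lo,'cover top z',np.median(P[m][:,2]),m.sum())
s=monitor.observe();print(s['force'],s['tcp_pos'])
"
```

```text
[0.55466256 0.0492975  0.10519426] 72.72118786836693 0.02174872677862281 [-4.8093138  -0.238584   14.95900138] [0.02490681 1.00873598 0.03623334]
cover top plane: slopes x,y (deg) [-0.04 -1.37] z at origin 0.0286 x/y ranges [[-0.0391, -0.0456], [0.0402, -0.0141]]
handle top [[-0.01, -0.0305, -0.002], [0.0005, -0.0219, -0.0005], [0.0116, -0.0122, 0.0026]]
15 cover top z 0.07720771950183225 140
30 cover top z 0.07776099205364662 259
15 cover top z 0.07697468230627691 99
30 cover top z 0.07746612237938594 292
[-4.75107802  0.54100513 15.40492479] [0.55467381 0.0493126  0.10517553]
```

View pics/ss3.png

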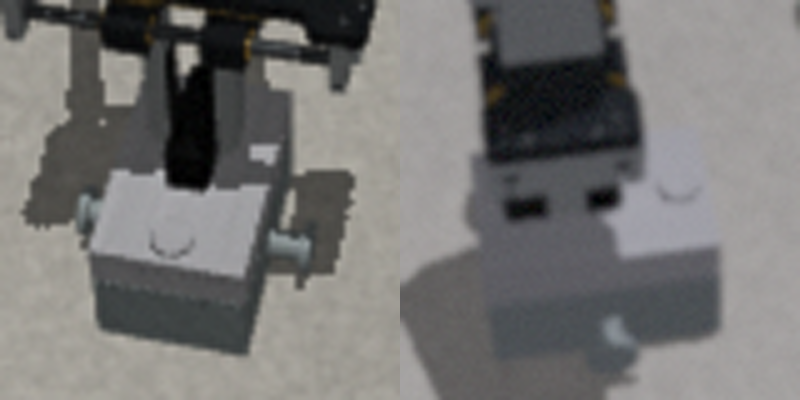

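View pics/w8c.png

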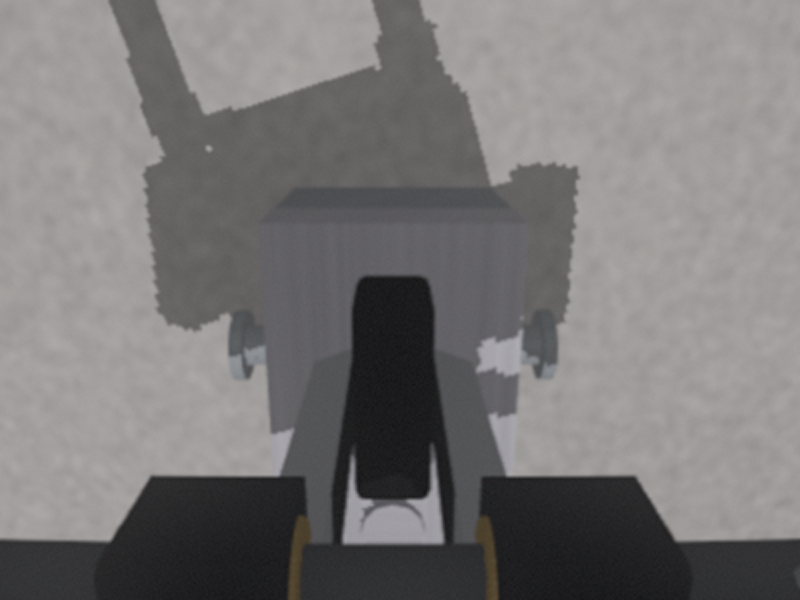

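```bash
python3 -c "
from h import *
poses={'w5':([0.46870977,0.25222232,0.05520587],106.58),'w6':([0.46781653,0.25186946,0.15714898],106.588),'w7':([.5537,.0505,.1504],72.72),'w8':([0.55466,0.0492975,0.10519],72.72)}
for n,(T,y) in poses.items():
    d=load(n);P,ok=cloud(d);a=np.radians(y)
    Q=P-np.array(T);X=Q[...,0]*np.cos(a)+Q[...,1]*np.sin(a);Y=Q[...,0]*np.sin(a)-Q[...,1]*np.cos(a);Z=Q[...,2]
    m=ok&(abs(X)<.038)&(Y<-.014)&(Y>-.044)&(Z<-.022)&(Z>-.037)&(abs(X)>.016)
    c=np.linalg.lstsq(np.c_[X[m],Y[m],np.ones(m.sum())],P[...,2][m],rcond=None)[0]
    print(n,'world slope along toolx,tooly deg',np.degrees(c[:2]).round(2),'z at -30mm',(c[2]-.03*c[1]).round(4),'at 0',c[2].round(4))
s=monitor.observe();m=R.from_quat(s['orientation']).as_matrix();print('tool z',m[:,2].round(4))
"
```

```text
w5 world slope along toolx,tooly deg [ 0.08 -0.01] z at -30mm 0.026 at 0 0.026
w6 world slope along toolx,tooly deg [ 0.06 -0.09] z at -30mm 0.128 at 0 0.128
w7 world slope along toolx,tooly deg [ 0.07 -0.16] z at -30mm 0.1212 at 0 0.1212
w8 world slope along toolx,tooly deg [ 0.08 -0.04] z at -30mm 0.076 at 0 0.0759
tool z [ 0.0011 -0.     -1.    ]
```

```bash
python3 -c "
from h import *
print(job.finish_job()); s=monitor.observe();print(s['time'],s['force'])"
```

```text
the job is handed in; nothing more can be done
None
the job is handed in; nothing more can be done
```

The cartridge is plugged fully home, and the cover is on the right way round, over the pin and pressed down. I handed the job in at about 21 s, still holding the cover down.

- **Cartridge:** I used the small grey one, not the larger grey one or the orange one. In the pocket its top measured 66.2 mm, against the expected 66 mm. It pushed back with 2.5 N when it met the pocket floor.
- **Cover:** I turned it to the cell's angle with the boss end over the pin. It dropped over the pin without pushing back and met the seal strips about where expected.
- **Final press:** The cover stopped moving while the push kept rising to about 15 N, or about 18.5 N on the cell with the cover's weight; the strips need 12 N. Its top measured 76.0 mm, exactly as expected, and lay flat to within 0.1°.
- **Disagreements:** At the end there was also a sideways force of about 5 N and a wrist moment of about 1 N m. I took these as the arm flexing or light contact with the pin, because the cover was flat and level. The scene and side cameras read the cover's top about 1 mm high, which is within their calibration.

The other things on the bench were not touched.

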